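# Draw the round tube adapter out of its centrifuge bucket with the hook

## Task

Take the draw hook from its stand, catch the wire loop of the round tube adapter (not the square one) at the bottom of its centrifuge bucket and draw the adapter up out of the bucket on the hook, without touching it with the fingers. Set the round adapter down flat in the shallow steel tray, unhook it, and hang the hook back in its stand where you found it. Leave the square adapter in its bucket.

Things in the scene. Friction and masses are not known exactly. Their poses are not given: they have to be found in the camera images.
- hook: Draw hook, 162 mm tall, hanging upright: origin on the shaft axis level with the lowest point of its J bend, z up, x the way the tip points. 6 mm wire; tip at x 22, top z 25; inside of bend x 11, z 6. Collar dia 40 at z 100-104 rests on a fixed fork, slot 20 wide along x: lift straight up, hang back straight down, same heading. Handle z 104-162, 24 (x) by 16 (y): grip across y at z 135. mm.
- round_adapter: To take out: loose round white disc, 74 mm dia, 20 mm thick, about 0.15 kg, four dark round spots (tube holes) on top. Origin: centre of underside, z up. Fixed 5 mm wire loop on top, an arch in its y-z plane at x = 0: legs at y +-20 mm, crown underside 62 mm, top 67 mm above the origin; a hook passes under it along x from either side. It lies near the middle of its bucket's floor.
- square_adapter: To leave: loose square white block, 58 x 58 x 20 mm, plain top without spots, same wire loop, same origin (centre of underside), in the other bucket. Both buckets are fixed, upright, open round bores, 112 mm apart: 94 mm inside diameter, 102 mm outside, floor 6 mm and rim 120 mm above the worktop, each adapter within 5 mm of its bucket's axis.
- tray: Shallow open square steel tray, fixed on the worktop, 140 x 140 mm outside, walls 3 mm thick and 12 mm high, floor 3 mm thick. Origin: centre of its underside; x and y along its sides, z up.
Things that resemble listed ones, but are neither listed nor needed, are in the scene too. There is more than one size of the tray; the job needs the largest.

How it is judged:
By the outcome, as a careful person would: the job done as asked, in the order asked, and still so for the second after the job is handed in, with the robot touching nothing.
It also fails if it takes over 72 s, if anything falls off the work surface, if the arm or the gripper's body presses on something with over 40 N, if the wrist force passes 120 N, or if a joint passes its speed limit or range.

## Robot

A 6-joint arm with a two-finger parallel gripper is mounted at the origin on the work surface; the furniture and walls round the work are solid. World frame = base frame: x ahead of the robot, y to its left, z up, the work surface at z = 0. Lengths are in m, angles in rad, forces in N, time in s.
With the tool pointing down it reaches from about 0.325 to 0.9 m from the base axis. Payload 6.1 kg.
Tool frame: the origin (TCP) lies midway between the tips of the shut fingers; the grasp point (between the pads) lies 19 mm behind it; z points along the fingers, y is the line along which they close (so a half turn about z gives the same grasp; the last joint's range is limited). The gripper opens to 85 mm and grips with 20 to 120 N. Pads are 22 mm wide; open, the fingers measure 114 mm over their backs; the gripper's body (76 mm by 85 mm) begins 54 mm behind the grasp point. The pads swing forward as they close: fully open they stand 13 mm farther back than shut.
Start: joints at [1.221, 0.22, 1.526, -0, 1.395, -0.126], TCP at [0.139, 0.609, 0.231] pointing down, gripper open.
Joint ranges: [-2.98, 2.98], [-0.91, 2.08], [0.09, 2.57], [-1.24, 4.39], [0.2, 2.65], [-2.68, 2.68]. Speed limits (rad/s): [2.57, 2.57, 3.01, 3.14, 3.14, 3.14].

## Interface

Orientations are given as [roll, pitch, yaw] about the fixed x, y, z axes, in that order (R = Rz(yaw) Ry(pitch) Rx(roll)).
In Python, from plant import movep, move_l, set_joints, gripper_to, hold, inverse_kinematics, observe, get_image, get_calibration, Unreachable, job_done gives the robot as it stands. Calls block until the motion is done:
- movep(position, orientation): joint-space move of the TCP to a pose.
- move_l(position, feed=0.15, rotation=None, max_force=None): straight line of the TCP; rotation=None keeps the orientation; feed is the mean speed in m/s. With max_force (N) it stops when the force on the tool has changed by that much, and returns True; else False.
- set_joints(angles): joint-space move.
- gripper_to(opening, f_grip=None): finger opening in m; f_grip is the grip in N (None keeps the last); returns when the fingers have stopped.
- hold(seconds).
- inverse_kinematics(position, orientation): joint angles nearest the present ones, or None.
- observe(): the state.
- get_image(name): name is "scene" or "top" or "wrist"; returns (picture, depth): 420x560x3 uint8, red, green, blue; 420x560 float32, m along the optical axis (not along the pixel's ray), 0 where there is no reading.
- get_calibration(name): a dict with "intrinsics" (3x3 intrinsics, pixels), "world_from_camera" (4x4, takes a point from camera to world coordinates). Camera axes: x right, y down, z forward; pixel columns grow to the right and rows downward; lengths in m; the calibration is good to about 2 mm. The wrist camera is an equidistant fisheye: a pixel r from the principal point sees the ray r / f radians off the axis. A picture is of the moment at which its call begins: read the wrist's pose just before it. get_calibration takes no time and is no camera call; for the wrist camera it gives the pose at the moment of the call.
A pose or a line that the arm cannot do raises Unreachable and nothing moves.
- job_done(): hands the job in; it is judged then, once.
The state is a dict: "time_s": time; "q": joint angles; "joint_velocities": joint speeds; "joint_torque": joint torques, N m; "eef_pos": TCP position; "tcp_rot": TCP orientation; "ft_force": force on the tool from outside, world axes, zero at the start; "torque": the same for the moment, N m; "opening": finger opening in m; "grasp_force": force on a finger pad.
Only numpy, scipy, OpenCV 4.12 (cv2) and the standard library are available. Lean on these libraries where they do the work, as an engineer would, in place of code of your own. Each camera call takes 0.05 s, during which the arm holds its last target. There are 200 camera calls.

## Working session

There is one attempt and no reset: what is moved stays moved. The work goes in short steps, each a Python script; the robot and the scene stay as the last script left them, time stands still between calls to the robot, and variables do not carry over. Pictures are saved under pics/ and viewed, at most 10 in all, crops included, and the job is handed in when it is done.

```bash
mkdir -p pics; ls; cat > h.py <<'E'
import numpy as np, cv2
from plant import *
def cam(n):
    c=get_calibration(n); im,d=get_image(n)
    return im,d,np.array(c["intrinsics"]),np.array(c["world_from_camera"])
def cloud(d,K,T):
    v,u=np.mgrid[:d.shape[0],:d.shape[1]]
    p=np.stack([(u-K[0,2])/K[0,0]*d,(v-K[1,2])/K[1,1]*d,d],-1)
    return p@T[:3,:3].T+T[:3,3]
E
python3 - <<'E'
from h import *
for n in("scene","top"):
    im,d,K,T=cam(n); np.savez(n+".npz",im=im,d=d,K=K,T=T)
    cv2.imwrite(f"pics/{n}0.png",cv2.resize(im[:,:,::-1],(800,600)))
    print(n,T.round(3).tolist(),K.tolist())
print(observe())
E
```

```text
pics
scene [[0.768, -0.357, 0.531, -0.238], [-0.64, -0.46, 0.616, -0.577], [0.024, -0.813, -0.582, 0.742], [0.0, 0.0, 0.0, 1.0]] [[394.48399277671905, 0.0, 272.55313615094406], [0.0, 394.48399277671905, 211.62764626430325], [0.0, 0.0, 1.0]]
top [[0.007, -0.998, 0.061, 0.294], [-1.0, -0.007, -0.003, 0.18], [0.004, -0.061, -0.998, 1.78], [0.0, 0.0, 0.0, 1.0]] [[470.7183026570974, 0.0, 268.1623700790773], [0.0, 470.7183026570974, 210.68732014193685], [0.0, 0.0, 1.0]]
{'time_s': 0.1, 'q': array([ 1.22091849e+00,  2.21155277e-01,  1.52753267e+00, -1.02445937e-05,
        1.39471227e+00, -1.26096668e-01]), 'joint_velocities': array([ 0.00035351, -0.00067198, -0.00191077, -0.00076937, -0.0003801 ,
       -0.00100807]), 'joint_torque': array([ 9.28707013e-04, -4.98245716e+01, -3.90544796e+01, -2.66428069e-04,
        5.82729816e-03, -3.60196310e-06]), 'eef_pos': array([0.13850832, 0.60887892, 0.23028465]), 'tcp_rot': array([-3.13979818e+00, -2.17320969e-04,  2.91781310e+00]), 'ft_force': array([ 0.6227603 , -0.73196215, -0.47566873]), 'torque': array([-0.02094148,  0.08062781, -0.0325314 ]), 'grasp_force': 0.0, 'opening': 0.08537067406132416}
```

View pics/scene0.png

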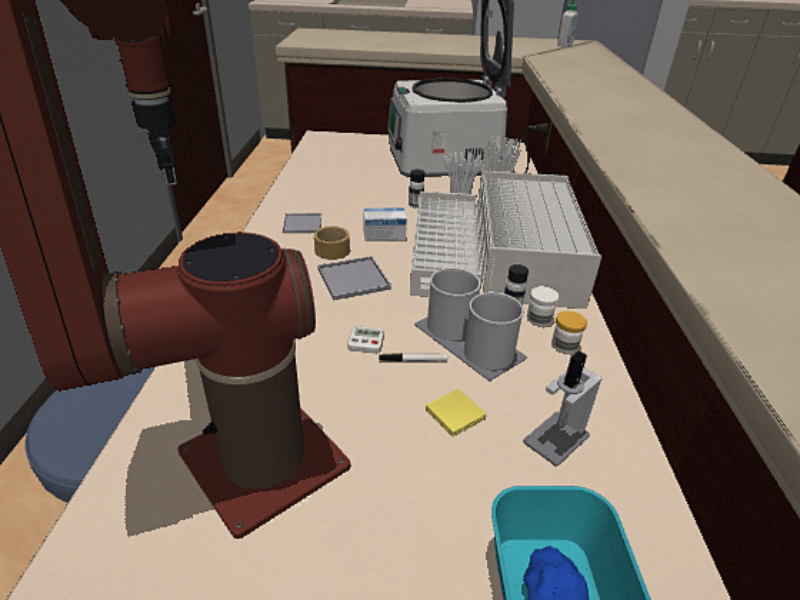

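View pics/top0.png

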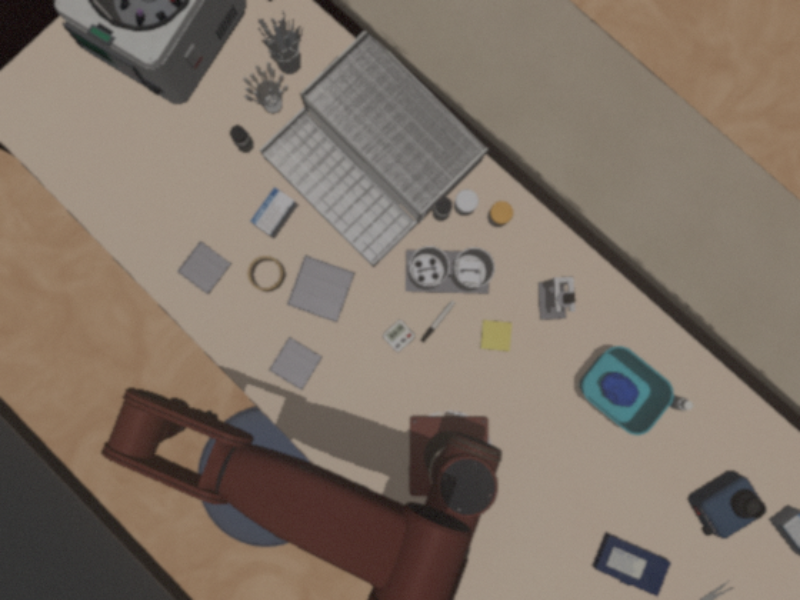

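The pictures show three trays in the top view, at (321,288), (204,267) and (296,362). The first is clearly the largest. The bucket at (428,268) shows spots, so it holds the round adapter. The one at (472,268) is plain, so it holds the square one. The hook stand is at (557,297). I'll confirm with enlarged crops and measure.

```bash
python3 - <<'E'
from h import *
t=np.load("top.npz"); s=np.load("scene.npz")
P=cloud(t["d"],t["K"],t["T"]); Q=cloud(s["d"],s["K"],s["T"])
def crop(im,c,w,h,f):
    u,v=[int(x) for x in c]; return cv2.resize(im[v-h//2:v+h//2,u-w//2:u+w//2,::-1],None,fx=f,fy=f,interpolation=cv2.INTER_CUBIC)
a=crop(t["im"],(315,188),80,60,5);b=crop(t["im"],(390,208),80,60,5);c=crop(t["im"],(225,202),80,60,5);d=crop(s["im"],(400,280),80,60,5)
cv2.imwrite("pics/m1.png",np.vstack([np.hstack([a,b]),np.hstack([c,d])]))
# tray: pixel region on top
def reg(P,u0,u1,v0,v1,z0,z1):
    p=P[v0:v1,u0:u1].reshape(-1,3); return p[(p[:,2]>z0)&(p[:,2]<z1)]
p=reg(P,0,100,0,50,-1,1)
print("table z",np.median(P[235:245,300:330,2]), "tray z",np.percentile(P[195:205,220:230,2],[5,50,95]))
# tray by colour: gray vs. beige
im=t["im"].astype(int); sat=im[...,0]-im[...,2]
print("sat table/tray",np.median(sat[235:245,280:300]),np.median(sat[195:205,220:230]))
for nm,(u,v) in dict(big=(225,202),a=(143,187),b=(207,254)).items():
    m=np.zeros(sat.shape,np.uint8); r=32; m[v-r:v+r,u-r:u+r]=(sat[v-r:v+r,u-r:u+r]<(np.median(sat[235:245,280:300])+np.median(sat[v-4:v+4,u-4:u+4]))/2)
    n,l,st,_=cv2.connectedComponentsWithStats(m); k=l[v,u]
    pix=np.argwhere(l==k)[:,::-1].astype(float)
    K,T=t["K"],t["T"]; ray=np.c_[(pix-K[[0,1],2])/K[0,0],np.ones(len(pix))]@T[:3,:3].T
    w=T[:3,3]+ray*((0.008-T[2,3])/ray[:,2])[:,None]
    R=cv2.minAreaRect((w[:,:2]*1000).astype(np.float32)); print(nm,R)
for nm,(u,v) in dict(rb=(300,188),sb=(330,188)).items():
    p=reg(P,u-24,u+24,v-24,v+24,0.11,0.13); 
    print(nm,len(p),p[:,:2].min(0),p[:,:2].max(0))
    p=reg(P,u-24,u+24,v-24,v+24,0.018,0.045);print(len(p))
p=reg(P,370,410,185,228,0.02,0.4); print("stand top",np.c_[p.min(0),p.max(0)])
q=reg(Q,360,430,235,325,0.01,0.4); print("scene",np.c_[q.min(0),q.max(0)])
for z in np.arange(.0,.26,.02):
    k=q[(q[:,2]>z)&(q[:,2]<z+.02)]
    if len(k): print(round(z,2),len(k),k[:,:2].min(0).round(3),k[:,:2].max(0).round(3))
E
```

```text
table z 0.0012280600617620152 tray z [-0.00419869  0.00379212  0.00973472]
sat table/tray 24.5 2.0
big ((434.7244873046875, 340.15460205078125), (139.3213348388672, 139.083251953125), 70.35149383544922)
a ((488.24517822265625, 649.569580078125), (101.8367919921875, 100.10286712646484), 53.75290298461914)
b ((237.27943420410156, 404.05194091796875), (101.87122344970703, 101.08724212646484), 58.630577087402344)
rb 154 [ 0.43319153 -0.02033441] [0.53347721 0.10835779]
392
sb 176 [ 0.43402704 -0.10194747] [0.53138592 0.04105552]
315
stand top [[ 0.37470387  0.45675485]
 [-0.29702717 -0.24568581]
 [ 0.02616087  0.20091034]]
scene [[ 0.35664058  0.64369552]
 [-0.29840373 -0.09623938]
 [ 0.01000286  0.19281398]]
0.0 108 [ 0.357 -0.296] [ 0.637 -0.109]
0.02 217 [ 0.402 -0.296] [ 0.644 -0.097]
0.04 144 [ 0.398 -0.296] [ 0.627 -0.097]
0.06 98 [ 0.398 -0.296] [ 0.503 -0.096]
0.08 60 [ 0.398 -0.296] [ 0.456 -0.272]
0.1 43 [ 0.372 -0.296] [ 0.456 -0.26 ]
0.12 435 [ 0.369 -0.298] [ 0.457 -0.249]
0.14 70 [ 0.389 -0.282] [ 0.411 -0.266]
0.16 72 [ 0.388 -0.282] [ 0.411 -0.267]
0.18 89 [ 0.388 -0.282] [ 0.413 -0.266]
```

View pics/m1.png

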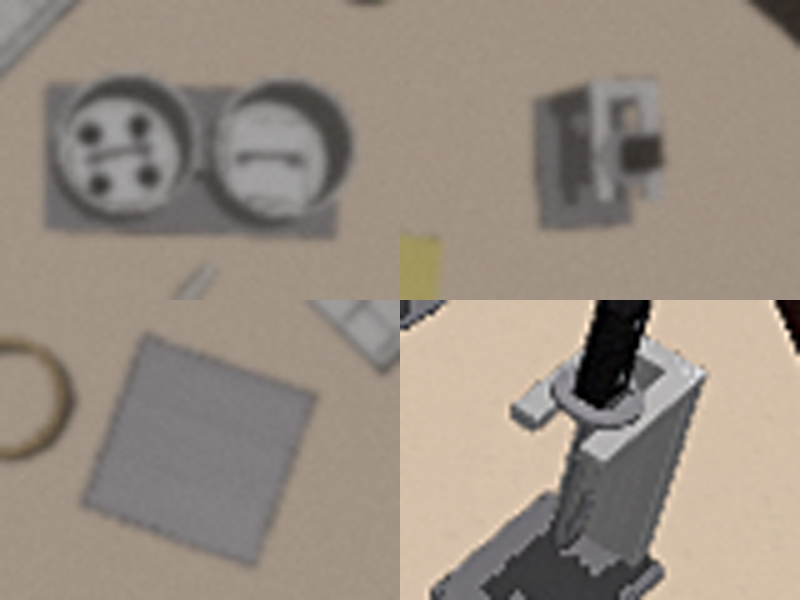

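The montage confirms it: the left bucket (crop centre about (120,150)) holds the disc with four dark spots. The right one is plain. The 139 mm tray is the largest, the other two being about 101 mm. The hook's handle is at roughly (0.400,-0.274) with its top at z≈0.20. Next I'll take closer wrist views over the bucket and the hook.

```bash
python3 - <<'E'
from h import *
D=[np.pi,0,np.pi]
for p in ([.483,.057,.32],[.43,.34,.3],[.40,-.274,.28]): print(inverse_kinematics(p,D))
movep([.40,.057,.32],D); 
im,d,K,T=cam("wrist"); np.savez("w1.npz",im=im,d=d,K=K,T=T); a=im
movep([.32,-.274,.30],D)
im,d,K,T=cam("wrist"); np.savez("w2.npz",im=im,d=d,K=K,T=T)
print(T.round(3),K,observe()["time_s"],observe()["q"])
s=np.load("scene.npz")["im"][240:320,365:445]
cv2.imwrite("pics/m2.png",np.vstack([np.hstack([cv2.resize(x,(400,300)) for x in(a,im)]),np.hstack([cv2.resize(s,(300,300),interpolation=cv2.INTER_CUBIC),np.zeros((300,500,3),np.uint8)])])[:,:,::-1])
E
```

```text
[-0.04485423 -0.16247266  1.7533359   0.          1.55072941 -1.61565056]
[ 5.25163220e-01 -1.14956752e-03  1.63866751e+00  0.00000000e+00
  1.50407471e+00 -1.04563311e+00]
[-0.76341957 -0.15077561  1.81659665  0.          1.47577161 -2.33421589]
[[-0.001  0.958  0.288  0.246]
 [ 1.     0.001  0.001 -0.275]
 [ 0.001  0.288 -0.958  0.443]
 [ 0.     0.     0.     1.   ]] [[325.1922621    0.         278.27033393]
 [  0.         325.1922621  208.09236187]
 [  0.           0.           1.        ]] 3.6917 [-8.93619357e-01 -3.27278255e-01  1.92449330e+00  3.88704774e-04
  1.54429722e+00 -2.46598457e+00]
```

View pics/m2.png

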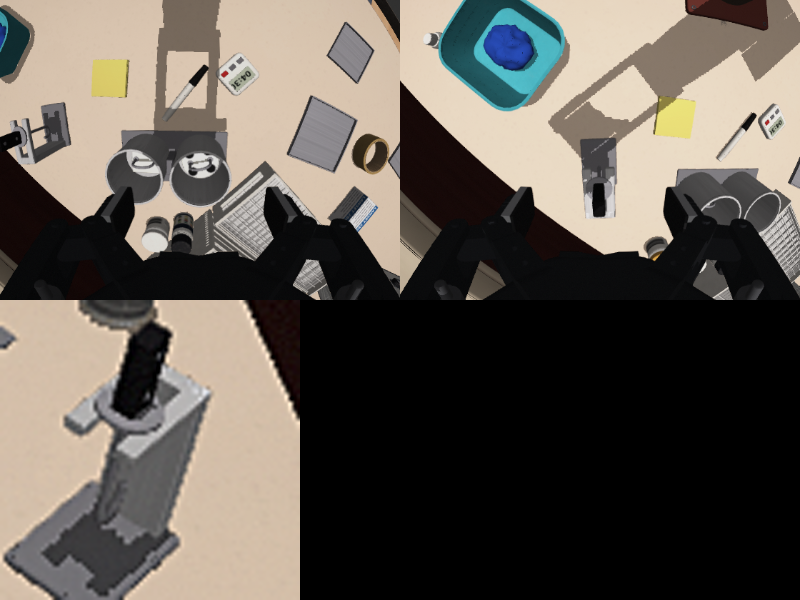

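```bash
cat >> h.py <<'E'
def wcloud(d,K,T):
    v,u=np.mgrid[:d.shape[0],:d.shape[1]].astype(float)
    x,y=u-K[0,2],v-K[1,2]; r=np.hypot(x,y)+1e-9; th=r/K[0,0]; s=np.tan(th)/r
    return np.stack([x*s*d,y*s*d,d],-1)@T[:3,:3].T+T[:3,3]
def fitc(p):
    A=np.c_[2*p,np.ones(len(p))]; s=np.linalg.lstsq(A,(p**2).sum(1),rcond=None)[0]; return s[:2],np.sqrt(s[2]+s[:2]@s[:2])
E
python3 - <<'E'
from h import *
w=np.load("w1.npz"); P=wcloud(w["d"],w["K"],w["T"]); ok=w["d"]>0
print("table",np.median(P[60:100,200:220,2]))
for nm,u0,u1,y in(("sq",140,232,-.055),("rd",235,325,.057)):
    p=P[185:300,u0:u1][ok[185:300,u0:u1]]
    rim=p[(abs(p[:,2]-.12)<.004)]; c,r=fitc(rim[:,:2]); 
    for _ in range(3): e=abs(np.hypot(*(rim[:,:2]-c).T)-.049)<.005; c,r=fitc(rim[e][:,:2])
    print(nm,"rim",c,r,e.sum())
    k=np.hypot(*(p[:,:2]-c).T)<.043
    tp=p[k&(abs(p[:,2]-.026)<.006)]; print(" top",len(tp),tp.min(0),tp.max(0),tp.mean(0))
    L=p[k&(p[:,2]>.045)&(p[:,2]<.085)]; print(" loop",len(L),L.min(0),L.max(0))
    L=L[L[:,2]>.06]; print(" crown",len(L),L.mean(0),np.polyfit(L[:,1],L[:,0],1))
w=np.load("w2.npz"); P=wcloud(w["d"],w["K"],w["T"]); p=P[190:310,240:320].reshape(-1,3)
h=p[(p[:,2]>.19)&(p[:,2]<.215)]; print("handle",len(h),h.min(0),h.max(0),np.percentile(h,[3,97],axis=0),cv2.minAreaRect((h[:,:2]*1000).astype(np.float32)))
f=p[(p[:,2]>.15)&(p[:,2]<.19)];print("side",np.percentile(f,[2,98],axis=0))
f=p[(p[:,2]>.125)&(p[:,2]<.15)];print("fork/collar",np.percentile(f,[2,98],axis=0),np.percentile(f[:,2],[10,50,90]))
a=np.load("w1.npz")["im"][180:300,140:330];b=w["im"][190:310,240:320]
cv2.imwrite("pics/m3.png",np.hstack([cv2.resize(a,None,fx=2.8,fy=2.8,interpolation=2),cv2.resize(b,None,fx=2.8,fy=2.8,interpolation=2)])[:,:,::-1])
E
```

```text
table 0.00018685580617203157
sq rim [ 0.4794049  -0.05214265] 0.04867878263030664 767
 top 648 [ 0.46297538 -0.08046206  0.02393931] [ 0.50944123 -0.02422698  0.0312552 ] [ 0.48818766 -0.0562871   0.02618962]
 loop 143 [ 0.476546   -0.07225109  0.04501573] [ 0.48248336 -0.02873403  0.07427611]
 crown 108 [ 0.47928538 -0.04909917  0.06887029] [0.04209772 0.48135235]
rd rim [0.48185546 0.0590229 ] 0.048506089143850385 1002
 top 1183 [0.46660382 0.02352323 0.02359498] [0.51847266 0.09550084 0.03178668] [0.48984431 0.05941228 0.02654579]
 loop 129 [0.47660019 0.03759347 0.04584037] [0.48698092 0.0811624  0.07425852]
 crown 99 [0.48180661 0.0611908  0.06869374] [-0.15858209  0.49151037]
handle 376 [ 0.38913394 -0.28228259  0.19000673] [ 0.41277389 -0.26603104  0.19399623] [[ 0.39023817 -0.28138303  0.19036943]
 [ 0.41164528 -0.26693995  0.19344765]] ((401.05078125, -274.1245422363281), (23.660015106201172, 15.97729778289795), 1.136613368988037)
side [[ 0.38915992 -0.28231389  0.15120361]
 [ 0.40050164 -0.26624243  0.18968847]]
fork/collar [[ 0.37169794 -0.29717404  0.12798041]
 [ 0.45478922 -0.25027075  0.14413739]] [0.12924174 0.13061618 0.13486206]
```

View pics/m3.png

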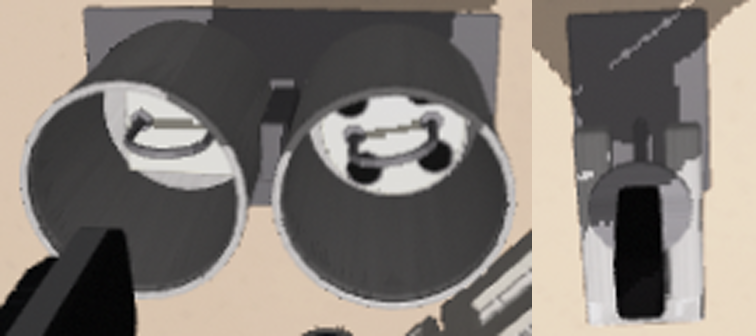

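The crop shows the round adapter's loop at about (395,140). Its crown centre is (0.482,0.0595) and its yaw is about 9°. The hook handle is at (0.401,-0.274) with its top at z 0.1925 (fork at z 0.130), so the hook origin is at z≈0.0305. Next is the grasp and lift.

```bash
python3 - <<'E'
from h import *
D=[np.pi,0,np.pi]
movep([.401,-.2741,.26],D); move_l([.401,-.2741,.1465],feed=.12,max_force=15)
o=observe(); print(o["eef_pos"],o["ft_force"])
gripper_to(0.0,60); o=observe(); print(o["opening"],o["grasp_force"],o["eef_pos"],o["ft_force"])
move_l([.401,-.2741,.165],feed=.05); move_l([.401,-.2741,.366],feed=.2)
im,d,K,T=cam("scene"); P=cloud(d,K,T); np.savez("s2.npz",im=im,d=d,K=K,T=T)
m=(d>0)&(abs(P[...,0]-.401)<.06)&(abs(P[...,1]+.274)<.04)&(P[...,2]>.2)&(P[...,2]<.42)
p=P[m]
for z in np.arange(.22,.40,.01):
    k=p[(p[:,2]>z)&(p[:,2]<z+.01)]
    if len(k): print(round(z,2),len(k),k[:,:2].min(0).round(3),k[:,:2].max(0).round(3))
v,u=np.argwhere(m).mean(0).astype(int); 
cv2.imwrite("pics/m4.png",cv2.resize(im[v-60:v+60,u-60:u+60],(480,480),interpolation=2)[:,:,::-1])
o=observe(); print(o["time_s"],o["opening"],o["ft_force"])
E
```

```text
[ 0.40145272 -0.27466715  0.1474762 ] [-0.54321074 -0.33991177  0.5370957 ]
0.015495660933906407 58.64520192146301 [ 0.40112067 -0.27416836  0.14668362] [-0.18439568 -0.13170277  2.03376314]
0.24 1 [ 0.41  -0.275] [ 0.41  -0.275]
0.25 27 [ 0.399 -0.276] [ 0.422 -0.271]
0.26 26 [ 0.398 -0.277] [ 0.425 -0.271]
0.27 18 [ 0.398 -0.277] [ 0.424 -0.271]
0.28 12 [ 0.398 -0.276] [ 0.402 -0.27 ]
0.29 14 [ 0.398 -0.276] [ 0.404 -0.271]
0.3 13 [ 0.398 -0.276] [ 0.402 -0.271]
0.31 13 [ 0.398 -0.276] [ 0.402 -0.271]
0.32 16 [ 0.398 -0.276] [ 0.405 -0.271]
0.33 10 [ 0.398 -0.276] [ 0.402 -0.272]
0.34 44 [ 0.38  -0.293] [ 0.421 -0.256]
0.35 127 [ 0.381 -0.292] [ 0.417 -0.255]
0.36 64 [ 0.388 -0.293] [ 0.406 -0.256]
0.37 121 [ 0.387 -0.296] [ 0.408 -0.252]
0.38 116 [ 0.388 -0.295] [ 0.407 -0.253]
0.39 122 [ 0.387 -0.295] [ 0.407 -0.251]
7.6 0.015394101897210846 [-0.25939632 -0.17132577 -2.05452691]
```

View pics/m4.png

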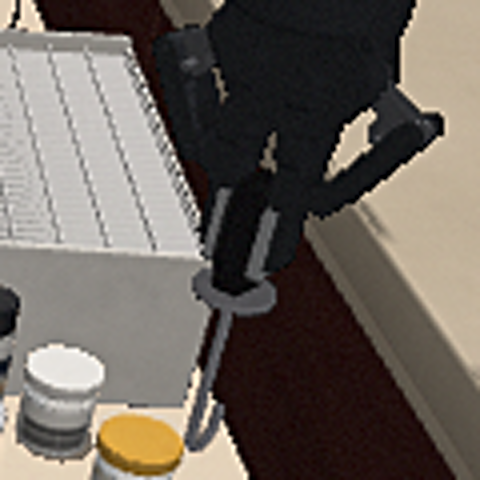

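The picture shows the hook hanging straight in the grip at (210,430), with its tip towards +x. Next I'll hook the loop.

```bash
python3 - <<'E'
from h import *
D=[np.pi,0,-np.pi+.157]; L=np.array([.4821,.0595]); u=np.array([np.cos(.157),np.sin(.157)])
P=lambda s,z:[*(L+s*u),z]
movep(P(-.033,.30),D)
print("down",move_l(P(-.033,.150),feed=.1,max_force=8)); o=observe(); print(o["eef_pos"],o["ft_force"],o["q"][5])
if abs(o["eef_pos"][2]-.15)<.004:
    print("slide",move_l(P(-.011,.150),feed=.04,max_force=5)); o=observe(); print(o["eef_pos"],o["ft_force"])
    im,d,K,T=cam("wrist"); np.savez("w3.npz",im=im,d=d,K=K,T=T)
    print("up",move_l(P(-.011,.195),feed=.05,max_force=8)); hold(.3);o=observe(); print(o["eef_pos"],o["ft_force"],o["time_s"])
    im2=cam("wrist")[0]
    cv2.imwrite("pics/m5.png",np.hstack([cv2.resize(x[150:400,140:420],(400,357)) for x in(im,im2)])[:,:,::-1])
E
```

```text
down False
[0.45005869 0.05432594 0.15071246] [ 0.28638134  0.51772915 -0.30500235] -1.781948347682031
slide False
[0.47107622 0.05781866 0.14975606] [-0.41434231  0.34348829 -1.42936644]
up False
[0.47110771 0.05779117 0.19477213] [-0.92119093 -0.15035364 -2.09969858] 12.625
```

View pics/m5.png

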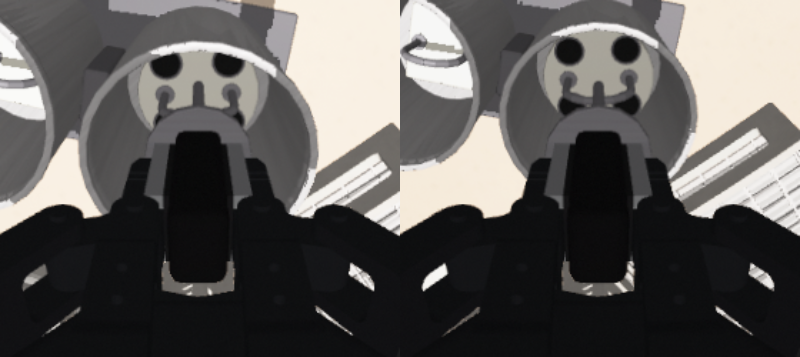

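In the right-hand picture the disc has come up with the hook, and the loop is crossed behind the shaft at (600,98). I'll draw it out and carry it to above the tray.

```bash
python3 - <<'E'
from h import *
D=[np.pi,0,-np.pi+.157]; L=np.array([.4821,.0595]); u=np.array([np.cos(.157),np.sin(.157)])
P=lambda s,z:[*(L+s*u),z]
move_l(P(-.011,.345),feed=.07); hold(.3)
o=observe(); print(o["eef_pos"],o["ft_force"])
C=np.array([.4347,.3402]); X=[*(C-.011*u),.345]
im,d,K,T=cam("scene"); a=im
move_l(X,feed=.1); hold(.5); o=observe(); print(o["eef_pos"],o["time_s"],o["q"])
im,d,K,T=cam("scene"); Q=cloud(d,K,T)
m=(d>0)&(np.hypot(Q[...,0]-C[0],Q[...,1]-C[1])<.055)&(Q[...,2]>.14)&(Q[...,2]<.2); p=Q[m]
print(len(p),np.percentile(p,[2,98],axis=0))
cv2.imwrite("pics/m6.png",np.hstack([a[80:330,200:440],im[80:330,200:440]])[:,:,::-1].repeat(1,0))
E
```

```text
[0.47120404 0.05779527 0.34491955] [ 0.28420723  0.42430645 -2.51443825]
[0.42385051 0.33845125 0.34497959] 18.8167 [ 5.28427803e-01 -2.86372299e-02  1.58347217e+00 -2.56845879e-05
  1.58677088e+00 -1.19935946e+00]
301 [[0.39785156 0.30301024 0.17348473]
 [0.46540652 0.36954537 0.19455669]]
```

View pics/m6.png

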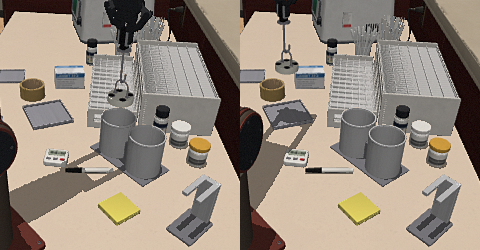

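The adapter hangs level on the hook, its underside at z 0.173 as expected, above the tray. Lowering and unhooking come next.

```bash
python3 - <<'E'
from h import *
u=np.array([np.cos(.157),np.sin(.157)]); C=np.array([.4347,.3402]); X=lambda s,z:[*(C+s*u),z]
move_l(X(-.011,.19),feed=.1); hold(.3); move_l(X(-.011,.172),feed=.03); hold(.2)
print("low",move_l(X(-.011,.148),feed=.05,max_force=6)); o=observe(); print(o["eef_pos"],o["ft_force"])
print("back",move_l(X(-.035,.148),feed=.05,max_force=4)); o=observe(); print(o["eef_pos"],o["ft_force"])
im0=cam("wrist")[0]
print("up",move_l(X(-.035,.20),feed=.06,max_force=4)); o=observe(); print(o["eef_pos"],o["ft_force"],o["time_s"])
im,d,K,T=cam("scene"); Q=cloud(d,K,T)
m=(d>0)&(np.hypot(Q[...,0]-C[0],Q[...,1]-C[1])<.06)&(Q[...,2]>.017)&(Q[...,2]<.03); p=Q[m]
print(len(p),np.percentile(p,[2,50,98],axis=0))
cv2.imwrite("pics/m7.png",np.hstack([cv2.resize(im0[100:400,120:440],(400,375)),cv2.resize(im[110:230,210:338],(400,375),interpolation=2)])[:,:,::-1])
E
```

```text
low False
[0.42374371 0.33844239 0.14775532] [ 0.1291681  -0.79744009 -1.60705549]
back False
[0.40012306 0.33484086 0.14824679] [-0.0721565  -0.35808025 -1.00331804]
up False
[0.39985831 0.33454951 0.19951753] [ 0.08874602  0.37932943 -1.52647325] 24.15
205 [[0.39981059 0.30651936 0.01746477]
 [0.43036668 0.3366017  0.0218046 ]
 [0.46701381 0.37223588 0.02601564]]
```

View pics/m7.png

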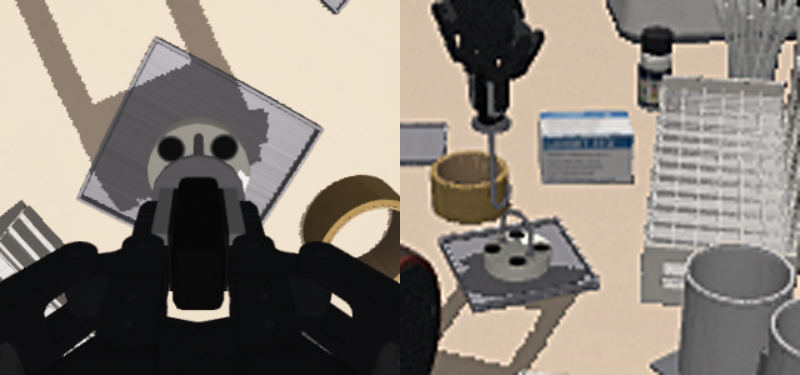

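The adapter lies flat in the tray and the hook is free above it. Next I'll hang the hook back.

```bash
python3 - <<'E'
from h import *
o=observe(); e=o["eef_pos"]; D=[np.pi,0,np.pi]
move_l([e[0],e[1],.366],feed=.2)
movep([.401,-.2741,.366],D); hold(.3)
move_l([.401,-.2741,.18],feed=.12); hold(.3); o=observe(); print(o["eef_pos"],o["q"][5],o["ft_force"])
print(move_l([.401,-.2741,.1468],feed=.04,max_force=5)); hold(.2); o=observe(); print(o["eef_pos"],o["ft_force"])
if abs(o["eef_pos"][2]-.147)<.003:
    gripper_to(.085); o=observe(); print(o["ft_force"],o["opening"])
    move_l([.401,-.2741,.28],feed=.12); movep([.32,-.274,.30],D); hold(.5)
    w,d,K,T=cam("wrist"); P=wcloud(d,K,T); p=P[190:310,240:320].reshape(-1,3)
    h=p[(p[:,2]>.185)&(p[:,2]<.215)]; print("handle",len(h),np.percentile(h,[3,97],axis=0),cv2.minAreaRect((h[:,:2]*1000).astype(np.float32)))
im=cam("scene")[0]; print(observe()["time_s"])
cv2.imwrite("pics/m8.png",cv2.resize(im[100:340,200:460],(780,600))[:,:,::-1])
E
```

```text
[ 0.40110876 -0.27419403  0.18025954] -2.3329167976595278 [-0.07342545 -0.19723532 -1.14709474]
True
[ 0.40053761 -0.27365009  0.14667434] [ 0.29826126 -0.33409108  5.89773798]
[ 0.23485315 -0.19063534 -0.18822011] 0.08535946150330287
handle 445 [[ 0.38895481 -0.28195135  0.18641269]
 [ 0.41108289 -0.26674463  0.19333293]] ((400.30108642578125, -274.2613525390625), (15.572285652160645, 23.8631649017334), 89.6351318359375)
33.625
```

View pics/m8.png

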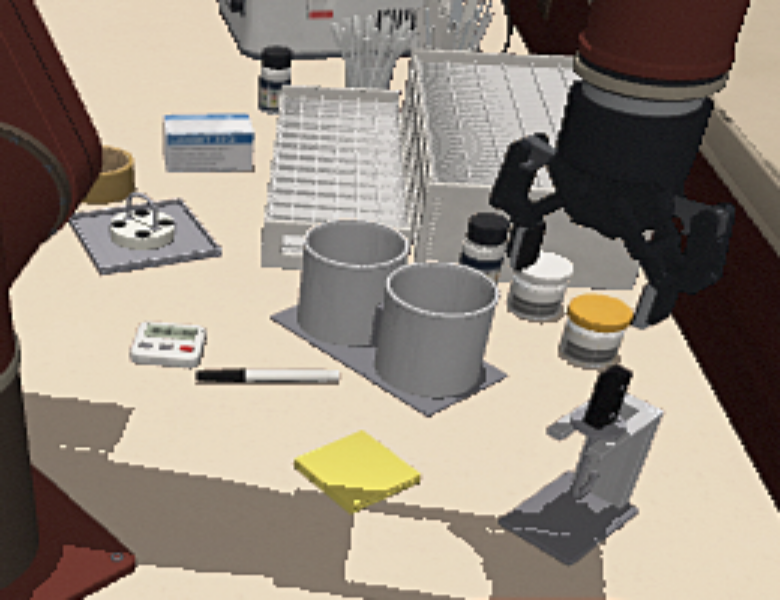

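The hook hangs in its stand at (605,400), in the same pose within 1 mm, and the adapter is flat in the tray at (142,230). Handing in.

```bash
python3 -c "
from plant import *
print(job_done())"
```

```text
the job is handed in; nothing more can be done
None
```

The job is handed in at about 34 s of the 72 s allowed: the round adapter lies flat and unhooked in the largest tray, the hook hangs back in its stand within about 1 mm of where it was, and the square adapter was left in its bucket.

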